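Unlock the medicine chest and hold the key turned

ROBOT

A 6-joint arm with a two-finger parallel gripper is mounted at the origin on a cart in front of the work surface, level with it; the furniture and walls round the work are solid. World frame = base frame: x ahead of the robot, y to its left, z up, the work surface at z = 0. Lengths are in m, angles in rad, forces in N, time in s.
With the tool pointing down it reaches from about 0.275 to 0.825 m from the base axis. Payload 4.9 kg.
Tool frame: the origin (TCP) lies where the fingers leave the gripper's body, on its centre line; the fingertips stand 73 mm ahead of it and the grasp point (between the pads) lies 54 mm ahead of it; z points along the fingers, y is the line along which they close (so a half turn about z gives the same grasp; the last joint's range is limited). The gripper opens to 85 mm and grips with 20 to 120 N. Pads are 22 mm wide; open, the fingers measure 114 mm over their backs; the gripper's body (76 mm by 85 mm) begins 54 mm behind the grasp point. The pads swing forward as they close: fully open they stand 13 mm farther back than shut.
Start: joints at [1.145, 0.326, -0.193, 1.052, 0, 1.437], TCP at [0.158, 0.527, 0.304] pointing down, gripper open.
Joint ranges: [-2.65, 2.65], [-0.97, 1.79], [-1.3, 1.35], [-1.93, 2.1], [-1.47, 1.37], [-3.14, 3.14]. Speed limits (rad/s): [2.57, 2.57, 3.14, 3.14, 3.14, 3.14].

INTERFACE

Orientations are given as a 3x3 rotation matrix whose columns are the frame's x, y, z axes.
In Python, from station import arm gives the robot as it stands.
- The arm moves only by the shell command python3 -m jog 'ROWS' [FORCE]. ROWS is JSON, a list of rows, each a list of 3 entries, a list of its own where there are three numbers: the opening, from 0 (shut) to 1 (fully open), then the shift along the tool's x, y, z in cm, then the turn, a rotation vector about the tool's x, y, z in degrees. In form: [[gripper, [x, y, z], [ax, ay, az]], ...]. A call has 1 to 8 rows; each row shifts and turns the commanded pose from where the row before left it, along the tool's axes as they then stand; what a row does not reach is not made up. A row lasts 1/8 s, in which the tool goes at most 62.5 mm and 10.7 degrees, less where a joint would pass 70% of its speed; a pose out of reach is approached as far as the arm can. A call with a gripper value outside its range is refused whole. The fingers move at their own pace and stop on an object; FORCE is the grip in N (left out, the last holds). Time passes only in rows, so rows that do not move let the fingers close. It gives the time, the measured TCP pose, the force, the opening and the grip force at its end, in the units of the state.
- arm.observe(): the state, without advancing time (a new reading comes with each control period).
- arm.capture(name): name is "scene" or "side" or "wrist"; returns the picture (480x640x3 uint8, red, green, blue); there is no depth.
- arm.get_calibration(name): a dict with "camera_matrix" (3x3 intrinsics, pixels), "distortion" ([k1, k2, p1, p2, k3] as OpenCV has them; the pictures are not rectified), "R" (3x3) and "t" (3): a world point X has camera coordinates R X + t. Camera axes: x right, y down, z forward; pixel columns grow to the right and rows downward; lengths in m; the calibration is good to about 2 mm. A picture is of the moment at which its call begins: read the wrist's pose just before it. get_calibration takes no time and is no camera call; for the wrist camera it gives the pose at the moment of the call.
- arm.close_job(): hands the job in; it is judged then, once.
The state is a dict: "time_s": time; "joint_positions": joint angles; "qvel": joint speeds; "tau": joint torques, N m; "eef_pos": TCP position; "orientation": TCP orientation; "ft_force": force on the tool from outside, world axes, zero at the start; "wrist_torque": the same for the moment, N m; "opening": opening from 0.0 (shut) to 1.0 (fully open); "gripper_force": force on a finger pad.
Only numpy, scipy, OpenCV 4.12 (cv2) and the standard library are available. Lean on these libraries where they do the work, as an engineer would, in place of code of your own. Each camera call takes 0.05 s, during which the arm holds its last target. There are 200 camera calls.

TASK

Take the red key out of the key stand, put it into the lock on top of the white medicine chest and, without forcing it, work it down past the sticky pins until its collar sits on the lock. Then turn it a quarter turn clockwise to the stop, so that the bolt is drawn, and keep holding it turned against the lock's spring: you finish with the key still in your grip, so that someone else can lift the lid. Leave the blue and yellow keys in the stand and the things round about where they are.

Things in the scene. Friction and masses are not known exactly. Their poses are not given: they have to be found in the camera images.
- red_key_grip (a point): Middle of the red plastic bow (head) of the key, the part to grip: 10 mm thick (x), 30 mm wide (y), 44 mm tall (z). The key stands upright, blade down, z up along it. Right under the bow is a round steel collar, 22 mm diameter, 6 mm tall, its underside 28 mm below this point; the blade's tip is 59 mm below it. The key is the same after half a turn about z.
- red_key_collar (a point): Centre of the underside of the red key's collar, on the key's axis, 28 mm below the middle of the bow; key axes. Below it: a round neck, 6 mm diameter, 9 mm long, then the flat blade, 6 mm thick (x), 18 mm wide (y), 22 mm long, its lowest 8 mm tapering to 2.4 x 12 mm at the tip, 31 mm below this point.
- red_key: The red key as a whole, about 45 g, 81 mm long; origin at the tip of its blade, z up along the key, x across its thickness, y along its width.
- blue_key_grip (a point): Centre of the bow of the blue key, same shape as the red one; stays in the stand.
- yellow_key_grip (a point): Centre of the bow of the yellow key, same shape as the red one; stays in the stand.
- stand_top (a point): Centre of the top of the wooden key stand, a fixed block 50 mm (x) by 160 mm (y), 46 mm high. Three slots in a row along its y, 55 mm apart (the middle one here), hold the keys in any order, 31 mm deep, each resting on its collar; a key is drawn straight up. The keys' axes are along the stand's.
- keyhole (a point): Centre of the keyhole in the lock's top face, 112 mm above the worktop; chest axes. A slot 20 mm long (y) and 8 mm wide (x): the key enters from straight above, its y along this y, either way round, 31 mm deep until the collar rests on the face. On the last 14 mm sticky pins grip the blade: push up to 10 N, less with small wiggles about z. It turns only when home (within 3 mm).
- lock_plug (a joint): Turn of the lock's plug under the keyhole, rad: 0 at rest, growing clockwise seen from above, stop at 1.5. The key has about 0.1 rad of play in it. A spring turns it back to 0 when the key is let go (0.025 N m at rest, 0.085 N m at the stop). Turning draws the bolt back 16 mm. The key cannot come out while turned.
- mug: Green and white mug, 101 mm tall, bystander behind the work; origin at the middle of its base.
- salt_mill: Small grey-topped salt shaker, 90 mm tall, 44 mm diameter, bystander behind the work; origin at the middle of its base.
- tin: Tin, 75 mm diameter, 58 mm tall, bystander at the right; origin at the middle of its base.
- jam_jar: Jam jar, 66 mm diameter, 100 mm tall, bystander at the right; origin at the middle of its base.
- chest: White medicine chest, 180 mm (x) by 150 mm (y), lid top 70 mm up, fixed; origin at the middle of its underside. On the lid a steel lock case, 70 x 70 mm, 42 mm high; its keyhole is 30 mm from the chest's middle towards the front (-x), where a brass bolt enters a keep.

How it is judged:
By the outcome, as a careful person would: the job done as asked, in the order asked, and still so for the second after the job is handed in, while the arm keeps its last pose, push and grip.
It also fails if it takes over 48 s, if anything falls off the work surface, if the arm or the gripper's body presses on something with over 40 N, if the wrist force passes 120 N, or if a joint passes its speed limit or range.

## Working session

There is one attempt and no reset: what is moved stays moved. The work goes in short steps, Python scripts to look and compute and a shell command to move; the robot and the scene stay as the last step left them, time stands still between calls to the robot, and variables do not carry over. Pictures are saved under pics/ and viewed, at most 10 in all, crops included, and the job is handed in when it is done.

```bash
ls; mkdir -p pics
python3 - <<'E'
from station import arm
import cv2
s=arm.observe();print(s)
for n in("scene","side"):
    c=arm.get_calibration(n);print(n,c)
    cv2.imwrite(f"pics/{n}0.png",arm.capture(n)[:,:,::-1])
E
```

```text
pics
{'time_s': 0.0, 'joint_positions': array([ 1.14477725e+00,  3.26905482e-01, -1.93591185e-01,  1.05197959e+00,
        1.42436190e-06,  1.43658000e+00]), 'qvel': array([-0.00166517,  0.00018842, -0.00084527,  0.00123531,  0.00053756,
        0.0007401 ]), 'tau': array([ 7.51549323e-04, -4.43402874e+01,  2.62437075e+01,  1.55743794e-02,
       -1.74745833e-04,  2.53601470e-06]), 'eef_pos': array([0.1580318 , 0.52633389, 0.30311986]), 'orientation': array([[-9.57726738e-01,  2.87678661e-01, -6.95526244e-04],
       [ 2.87679413e-01,  9.57725544e-01, -1.52918560e-03],
       [ 2.26209183e-04, -1.66463052e-03, -9.99998589e-01]]), 'ft_force': array([-0.17686209, -0.33121901,  0.09888544]), 'wrist_torque': array([-0.03425097, -0.00051305,  0.03347511]), 'gripper_force': 0.0, 'opening': 0.999119926162288}
scene {'camera_matrix': array([[612.04802201,   0.        , 327.48715476],
       [  0.        , 612.04802201, 230.98873838],
       [  0.        ,   0.        ,   1.        ]]), 'distortion': array([-0.19660625,  0.        ,  0.        ,  0.        ,  0.        ]), 'R': array([[ 0.48948315, -0.87196089,  0.00951027],
       [-0.61023609, -0.35031146, -0.71055879],
       [ 0.62291104,  0.34200305, -0.70357356]]), 't': array([-0.31994108,  0.37242145,  1.09654041])}
side {'camera_matrix': array([[559.39347778,   0.        , 322.27906278],
       [  0.        , 559.39347778, 232.43161521],
       [  0.        ,   0.        ,   1.        ]]), 'distortion': array([-0.15203066,  0.        ,  0.        ,  0.        ,  0.        ]), 'R': array([[ 0.45299842, -0.89150411, -0.00358537],
       [-0.69772276, -0.35202346, -0.623909  ],
       [ 0.5549553 ,  0.28513139, -0.78148877]]), 't': array([-0.29217477,  0.42512491,  0.99608338])}
```

View pics/scene0.png

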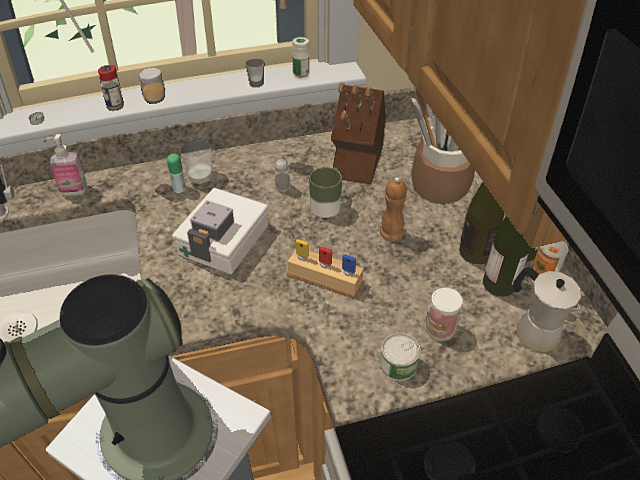

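View pics/side0.png

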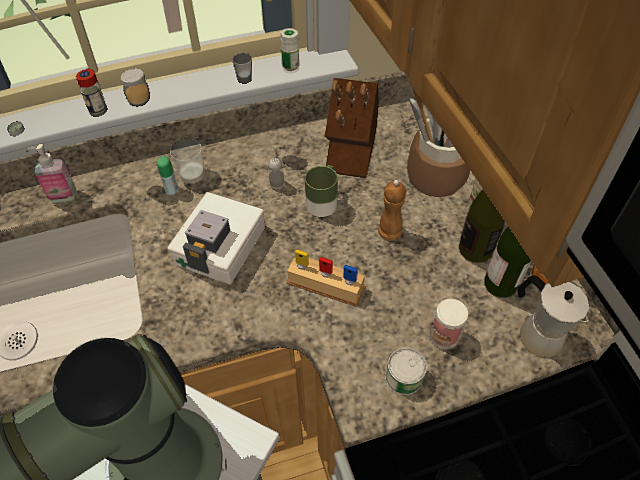

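The stand is at about (325,270) in the scene view. The keys run yellow (302,247), red (325,256), blue (349,264), so red is in the middle. The chest is at about (222,230), with its lock case at (211,215). Next I triangulate the key bows and estimate the keyhole from the lock case top.

```bash
cat > h.py <<'E'
import numpy as np, cv2
from station import arm
def ray(c,uv):
    K=np.array(c["camera_matrix"]);d=np.array(c["distortion"])
    p=cv2.undistortPoints(np.array([[uv]],float),K,d)[0,0]
    R=np.array(c["R"]);t=np.array(c["t"])
    v=R.T@np.array([p[0],p[1],1]);return -R.T@t,v/np.linalg.norm(v)
def plane(c,uv,z):
    o,v=ray(c,uv);return o+v*(z-o[2])/v[2]
def tri(rays):
    A=sum(np.eye(3)-np.outer(v,v) for o,v in rays);b=sum((np.eye(3)-np.outer(v,v))@o for o,v in rays)
    return np.linalg.solve(A,b)
def proj(c,X):
    return cv2.projectPoints(np.array([X],float),cv2.Rodrigues(np.array(c["R"]))[0],np.array(c["t"]),np.array(c["camera_matrix"]),np.array(c["distortion"]))[0][0,0]
HS={"red":((0,8),(172,180)),"yellow":((22,33),),"blue":((105,125),)}
def blob(im,col,box=None,smin=150,vmin=90):
    h=cv2.cvtColor(im,cv2.COLOR_RGB2HSV);m=np.zeros(im.shape[:2],np.uint8)
    for a,b in HS[col]: m|=cv2.inRange(h,(a,smin,vmin),(b,255,255))
    if box: k=np.zeros_like(m);x0,y0,x1,y1=box;k[y0:y1,x0:x1]=1;m*=k
    n,l,s,ce=cv2.connectedComponentsWithStats(m);i=1+np.argmax(s[1:,4]);return ce[i],s[i]
E
python3 - <<'E'
from h import *
R={}
for n in("scene","side"):
    im=cv2.imread(f"pics/{n}0.png")[:,:,::-1].copy();c=arm.get_calibration(n)
    for col in HS:
        ce,s=blob(im,col,(280,230,370,290));print(n,col,ce,s);R.setdefault(col,[]).append(ray(c,ce))
P={k:tri(v) for k,v in R.items()};print(P)
d=P["yellow"]-P["blue"];print(np.linalg.norm(d),np.degrees(np.arctan2(d[1],d[0])))
# crop of chest from both
ims=[cv2.resize(cv2.imread(f"pics/{n}0.png")[180:290,160:280],None,fx=3.3,fy=5,interpolation=cv2.INTER_CUBIC) for n in("scene","side")]
cv2.imwrite("pics/chest.png",cv2.hconcat(ims))
c=arm.get_calibration("wrist");print(c)
E
```

```text
scene red [325.08421053 255.53157895] [319 247  13  18 190]
scene yellow [301.85185185 247.30555556] [296 239  13  17 108]
scene blue [347.92307692 259.09615385] [343 255  13  15  52]
side red [325.29050279 265.05586592] [319 257  14  17 179]
side yellow [301.40718563 257.38922156] [295 249  14  18 167]
side blue [350.43589744 270.17948718] [344 265  13  14  78]
{'red': array([ 0.48860192, -0.08641644,  0.07268945]), 'yellow': array([ 0.47839601, -0.03448911,  0.08062165]), 'blue': array([ 0.48240182, -0.14585599,  0.09965052])}
0.1130518677367852 92.06001165848893
{'camera_matrix': array([[346.30196185,   0.        , 323.71400297],
       [  0.        , 346.30196185, 230.73225138],
       [  0.        ,   0.        ,   1.        ]]), 'distortion': array([-0.03712735,  0.        ,  0.        ,  0.        ,  0.        ]), 'R': array([[ 0.28731758,  0.9578338 , -0.00173566],
       [ 0.92252493, -0.27623773,  0.26951894],
       [ 0.2576749 , -0.07903872, -0.96299352]]), 't': array([-0.54893364, -0.03434424,  0.37997351])}
```

View pics/chest.png

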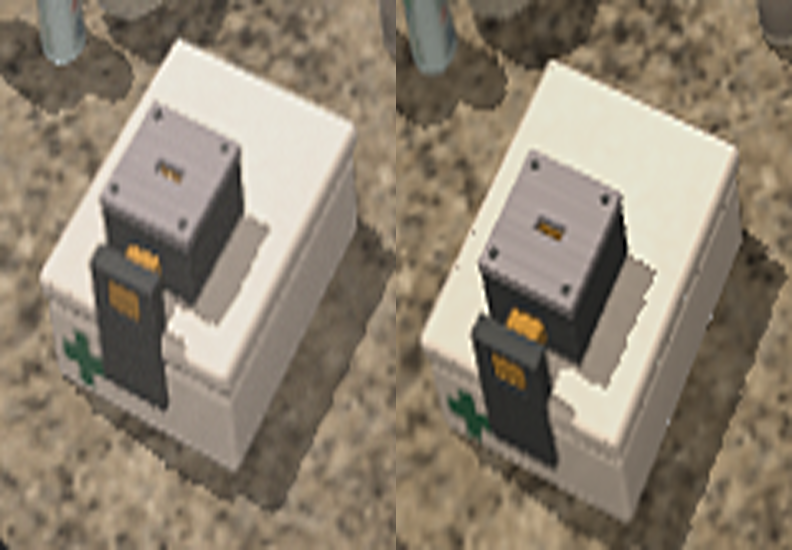

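Both crops show the lock top clearly, with the keyhole at about (211.5,214) in scene and (206.7,225.8) in side, and four screws around it. I'll cast these onto z=0.112, and the bows onto z=0.074.

Run:
```python
from h import *
sc=lambda x,y:(160+x/3.3,180+y/5)
pts={"scene":[(170,170),(158,114),(221,148),(182,223),(113,188)],"side":[(154,229),(139,164),(210,199),(170,290),(95,254)]}
for n,p in pts.items():
    c=arm.get_calibration(n);Q=[plane(c,sc(*q),.112) for q in p]
    print(n,"hole",Q[0][:2],"screwmean",np.mean(Q[1:],0)[:2])
    f=lambda a,b:np.degrees(np.arctan2(*(Q[a]-Q[b])[1::-1]))
    print(" y dir",f(4,3),f(1,2)," x dir",f(1,4),f(2,3))
    im=cv2.imread(f"pics/{n}0.png")[:,:,::-1].copy()
    B={k:plane(c,blob(im,k,(280,230,370,290),100,50)[0],.074)[:2] for k in HS};print(B)
    d=B["yellow"]-B["blue"];print(np.linalg.norm(d),np.degrees(np.arctan2(d[1],d[0])))
```

```text
scene hole [0.44002288 0.17738322] screwmean [0.4407311  0.17921191]
 y dir 95.64198982976987 93.53584636277897  x dir 3.4650637418079526 6.497789242775388
{'red': array([ 0.48745322, -0.08645531]), 'yellow': array([ 0.48334879, -0.03062028]), 'blue': array([ 0.49239454, -0.14158935])}
0.11133714320645788 94.66021623989313
side hole [0.44065107 0.17656912] screwmean [0.44186023 0.17782019]
 y dir 96.13870670229632 94.88587824190728  x dir 3.3209258166014415 4.802027544338401
{'red': array([ 0.48810454, -0.08703739]), 'yellow': array([ 0.48297396, -0.03250198]), 'blue': array([ 0.49291932, -0.14242617])}
0.11037317785620974 95.16974616406685
```

```bash
python3 -m jog '[[1,[0,0,0],[0,0,-10.5]],[1,[0,0,0],[0,0,-10.5]],[1,[0,0,0],[0,0,-10.5]],[1,[0,0,0],[0,0,-10.5]],[1,[0,0,0],[0,0,-10.5]],[1,[0,0,0],[0,0,-10.5]],[1,[0,0,0],[0,0,-10.5]],[1,[0,0,0],[0,0,-10.5]]]' && python3 -m jog '[[1,[0,0,0],[0,0,-10]],[1,[0,0,0],[0,0,-10]],[1,[0,0,0],[0,0,-7.5]],[1,[0,0,0],[0,0,0]]]'
cat >> h.py <<'E'
# work out shift (cm, tool axes) from the measured tool pose to put grasp point over target xy / at z with tool-y at world angle
def go(xy=None,z=None,psi=None):
    s=arm.observe();R=np.array(s["orientation"]);p=np.array(s["eef_pos"])
    w=np.zeros(3)
    if xy is not None: w[:2]=np.array(xy)-(p+.054*R[:,2])[:2]
    if z is not None: w[2]=z-p[2]
    a=np.degrees(np.arctan2(R[1,1],R[0,1]))
    out="shift cm %s"%np.round(R.T@w*100,2)
    if psi is not None: out+=" turn z deg %.2f"%(-((psi-a+180)%360-180))
    print(out,"| t %.2f tcp %s psi %.2f tiltx %.4f %.4f open %.3f F %s T %s grip %.1f q %s"%(s["time_s"],np.round(p,4),a,R[0,2],R[1,2],s["opening"],np.round(s["ft_force"],1),np.round(s["wrist_torque"],3),s["gripper_force"],np.round(s["joint_positions"],2)))
E
python3 -c "
from h import *
go((.4878,-.0868),.26,184.9)"
```

```text
time_s: 1.1
eef_pos: [0.1581, 0.5265, 0.3034]
orientation: [[-0.381, -0.925, -0.0], [-0.925, 0.381, -0.001], [0.001, 0.0, -1.0]]
ft_force: [0.0, -0.4, -0.2]
opening: 1.001
gripper_force: 0.0
time_s: 1.6
eef_pos: [0.1581, 0.5265, 0.3035]
orientation: [[0.082, -0.997, -0.0], [-0.997, -0.082, -0.001], [0.001, 0.0, -1.0]]
ft_force: [-0.2, 0.3, -0.4]
opening: 1.001
gripper_force: 0.0
shift cm [ 63.82 -27.84   4.39] turn z deg -0.21 | t 1.60 tcp [0.1581 0.5265 0.3035] psi -175.31 tiltx -0.0004 -0.0009 open 1.001 F [-0.2  0.3 -0.4] T [-0.    -0.008  0.008] grip 0.0 q [ 1.14  0.33 -0.19  1.05 -0.   -0.51]
```

```bash
python3 -m jog '[[1,[5.2,-2.3,0],[0,0,0]],[1,[5.2,-2.3,0],[0,0,0]],[1,[5.2,-2.3,0],[0,0,0]],[1,[5.2,-2.3,0],[0,0,0]],[1,[5.2,-2.3,0],[0,0,0]],[1,[5.2,-2.3,0],[0,0,0]],[1,[5.2,-2.3,0],[0,0,0]],[1,[5.2,-2.3,0],[0,0,0]]]' && python3 -m jog '[[1,[5.2,-2.3,0.5],[0,0,0]],[1,[5.2,-2.3,0.5],[0,0,0]],[1,[5.2,-2.2,1],[0,0,0]],[1,[5,-2.2,1.5],[0,0,0]],[1,[1.5,-0.5,0.5],[0,0,0]],[1,[0,0,0],[0,0,0]],[1,[0,0,0],[0,0,0]]]'
python3 - <<'E'
from h import *
go((.4878,-.0868),.26,184.9)
c=arm.get_calibration("wrist");im=arm.capture("wrist");cv2.imwrite("pics/w1.png",im[:,:,::-1])
B={}
for k in HS:
    ce,s=blob(im,k,None,130,70);B[k]=plane(c,ce,.090)[:2];print(k,ce,s,B[k])
d=B["yellow"]-B["blue"];print(np.linalg.norm(d),np.degrees(np.arctan2(d[1],d[0])))
E
```

```text
time_s: 2.6
eef_pos: [0.3768, 0.1258, 0.3041]
orientation: [[0.081, -0.997, 0.001], [-0.997, -0.081, 0.0], [-0.0, -0.001, -1.0]]
ft_force: [1.1, 0.3, 0.5]
opening: 0.999
gripper_force: 0.0
time_s: 3.48
eef_pos: [0.4887, -0.0836, 0.2641]
orientation: [[0.084, -0.996, -0.001], [-0.996, -0.084, 0.001], [-0.001, 0.0, -1.0]]
ft_force: [-0.0, -0.2, 0.2]
opening: 1.001
gripper_force: 0.0
shift cm [0.32 0.11 0.41] turn z deg -0.08 | t 3.48 tcp [ 0.4887 -0.0836  0.2641] psi -175.18 tiltx -0.0005 0.0006 open 1.001 F [-0.  -0.2  0.2] T [-0.006  0.035  0.034] grip 0.0 q [-0.32  0.26 -0.39  0.92  0.   -1.97]
red [324.94067797 222.78983051] [319 199  13  48 590] [ 0.48698042 -0.08904705]
yellow [325.81904762 297.7       ] [322 284   9  30 210] [ 0.48116339 -0.02912251]
blue [324.14528302 148.87924528] [318 128  14  43 530] [ 0.49202074 -0.14151181]
0.11291252458644221 95.51792530730567
```

View pics/w1.png

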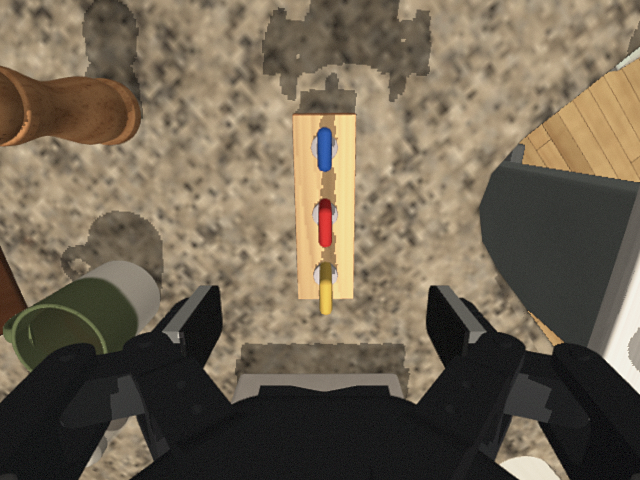

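The wrist view shows the stand centred at about column 325, between rows 114 and 298. The red key is in the middle at (325,223), and the mug sits to the left with its near edge at about (160,290). I'll get the stand pose from its corners and check the clearance to the mug.

Run:
```python
from h import *
c=arm.get_calibration("wrist")
Q=[plane(c,q,.046)[:2] for q in((293,114),(356,114),(353,298),(297,298))]
m=np.mean(Q,0);a,b=(Q[0]+Q[1])/2,(Q[2]+Q[3])/2
print("stand",m,np.linalg.norm(b-a),np.degrees(np.arctan2(*(b-a)[::-1])),np.linalg.norm(Q[0]-Q[1]),np.linalg.norm(Q[2]-Q[3]))
print("mug edge",plane(c,(160,290),.08),plane(c,(130,330),.101))
print(proj(c,[*m,.046]), "cam",-np.array(c["R"]).T@c["t"])
go(m,.130,184.9)
```

```text
stand [ 0.4869615  -0.08664659] 0.16077066785659352 95.07186775152914 0.05014403541213534 0.051492901612000416
mug edge [ 0.6155982  -0.01891586  0.08      ] [0.63098388 0.00666574 0.101     ]
[324.77345451 212.5747822 ] cam [ 0.49360571 -0.15154729  0.33528224]
shift cm [ 0.31  0.21 13.43] turn z deg -0.05 | t 3.52 tcp [ 0.4888 -0.0834  0.2643] psi -175.15 tiltx -0.0000 0.0003 open 1.001 F [-0.1 -0.5 -0.5] T [-0.     0.002 -0.007] grip 0.0 q [-0.32  0.26 -0.39  0.92  0.   -1.97]
```

```bash
python3 -m jog '[[0.5,[0.3,0.18,0],[0,0,0]],[0.5,[0,0,3],[0,0,0]],[0.5,[0,0,3],[0,0,0]],[0.5,[0,0,2],[0,0,0]],[0.5,[0,0,2],[0,0,0]],[0.5,[0,0,2],[0,0,0]],[0.5,[0,0,1.4],[0,0,0]],[0.5,[0,0,0],[0,0,0]]]' 40
python3 -c "
from h import *
go((.487,-.0867),.13,185)"
```

```text
time_s: 4.53
eef_pos: [0.4872, -0.0874, 0.1293]
orientation: [[0.084, -0.996, -0.002], [-0.996, -0.084, 0.0], [-0.001, 0.002, -1.0]]
ft_force: [-0.3, -0.3, 0.2]
opening: 0.501
gripper_force: 0.0
shift cm [-0.07  0.   -0.07] turn z deg -0.19 | t 4.53 tcp [ 0.4872 -0.0874  0.1293] psi -175.19 tiltx -0.0016 0.0005 open 0.501 F [-0.3 -0.3  0.2] T [ 0.034 -0.001  0.029] grip 0.0 q [-0.33  0.42 -0.56  0.59 -0.   -1.98]
```

```bash
python3 -m jog '[[0,[0,0,0],[0,0,0]],[0,[0,0,0],[0,0,0]],[0,[0,0,0],[0,0,0]],[0,[0,0,0],[0,0,0]],[0,[0,0,0],[0,0,0]],[0,[0,0,0],[0,0,0]]]' 60
python3 -c "
from h import *
go((.487,-.0867),.13,185)"
```

```text
time_s: 5.28
eef_pos: [0.4885, -0.0881, 0.1308]
orientation: [[0.083, -0.997, 0.002], [-0.997, -0.083, -0.0], [0.001, -0.002, -1.0]]
ft_force: [-0.3, -0.1, 6.3]
opening: 0.105
gripper_force: 58.9
shift cm [-0.16  0.15  0.08] turn z deg -0.22 | t 5.28 tcp [ 0.4885 -0.0881  0.1308] psi -175.22 tiltx 0.0019 -0.0005 open 0.105 F [-0.3 -0.1  6.3] T [0.072 0.085 0.011] grip 58.9 q [-0.33  0.42 -0.56  0.59  0.   -1.98]
```

```bash
python3 -m jog '[[0,[0,0,-1],[0,0,0]],[0,[0,0,-1.5],[0,0,0]],[0,[0,0,-2],[0,0,0]],[0,[0,0,-2],[0,0,0]],[0,[0,0,-3],[0,0,0]],[0,[0,0,-3],[0,0,0]],[0,[0,0,-1],[0,0,0]],[0,[0,0,0],[0,0,0]]]'
python3 -c "
from h import *
go((.4405,.1772),.265,184.9)
cv2.imwrite('pics/s2.png',arm.capture('scene')[130:370,160:480,::-1].repeat(2,0).repeat(2,1))"
```

```text
time_s: 6.28
eef_pos: [0.4879, -0.0879, 0.2654]
orientation: [[0.083, -0.997, 0.001], [-0.997, -0.083, -0.0], [0.001, -0.001, -1.0]]
ft_force: [0.1, -0.1, -0.8]
opening: 0.113
gripper_force: 58.6
shift cm [-26.82   2.52   0.03] turn z deg -0.12 | t 6.28 tcp [ 0.4879 -0.0879  0.2654] psi -175.22 tiltx 0.0012 -0.0005 open 0.113 F [ 0.1 -0.1 -0.8] T [ 0.034  0.005 -0.031] grip 58.6 q [-0.33  0.26 -0.39  0.92 -0.   -1.98]
```

View pics/s2.png

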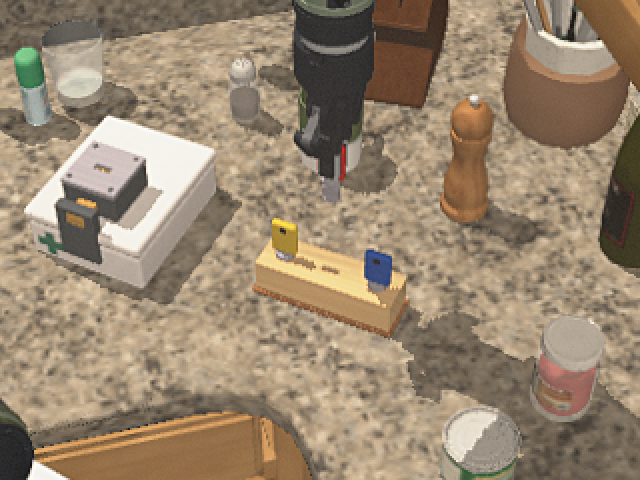

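The red key is in the grip, upright and clear of the stand, and the blue and yellow keys are still in their slots. Now I go above the lock.

```bash
python3 -m jog '[[0,[-3,0.3,0],[0,0,0]],[0,[-4.5,0.4,0],[0,0,0]],[0,[-4.5,0.4,0],[0,0,0]],[0,[-4.5,0.4,0],[0,0,0]],[0,[-4.5,0.4,0],[0,0,0]],[0,[-4,0.4,0],[0,0,0]],[0,[-1.8,0.2,0],[0,0,0]],[0,[0,0,0],[0,0,0]]]' && python3 -m jog '[[0,[0,0,0],[0,0,0]],[0,[0,0,0],[0,0,0]]]'
python3 - <<'E'
from h import *
c=arm.get_calibration("wrist");go((.4405,.1772),.265,184.9);im=arm.capture("wrist");np.save("w3.npy",im)
s=arm.observe();p=np.array(s["eef_pos"]);R=np.array(s["orientation"])
import json;json.dump({k:np.array(v).tolist() for k,v in {**c,"p":p,"Rt":R}.items()},open("w3.json","w"))
for d in(.054,.084,.115):print(d,proj(c,p+R[:,2]*d))
print(proj(c,[.4405,.1772,.112]))
cv2.imwrite("pics/w3.png",cv2.resize(im[120:320,230:420,::-1],None,fx=3,fy=3,interpolation=cv2.INTER_CUBIC))
E
```

```text
time_s: 7.32
eef_pos: [0.4395, 0.1779, 0.2636]
orientation: [[0.086, -0.996, -0.003], [-0.996, -0.086, -0.001], [0.001, 0.003, -1.0]]
ft_force: [-0.3, 0.9, -0.6]
opening: 0.111
gripper_force: 58.6
time_s: 7.58
eef_pos: [0.4406, 0.1762, 0.2645]
orientation: [[0.082, -0.997, -0.001], [-0.997, -0.082, -0.0], [0.0, 0.001, -1.0]]
ft_force: [-0.7, 0.3, 0.5]
opening: 0.111
gripper_force: 58.6
shift cm [-0.1   0.   -0.05] turn z deg -0.20 | t 7.58 tcp [0.4406 0.1762 0.2645] psi -175.30 tiltx -0.0006 -0.0004 open 0.111 F [-0.7  0.3  0.5] T [ 0.01   0.074 -0.021] grip 58.6 q [ 0.22  0.22 -0.44  0.91 -0.   -1.43]
0.054 [320.7966731  310.42367612]
0.084 [321.23907113 280.02445551]
0.115 [321.56169593 257.89927569]
[321.90270112 239.97309369]
```

View pics/w3.png

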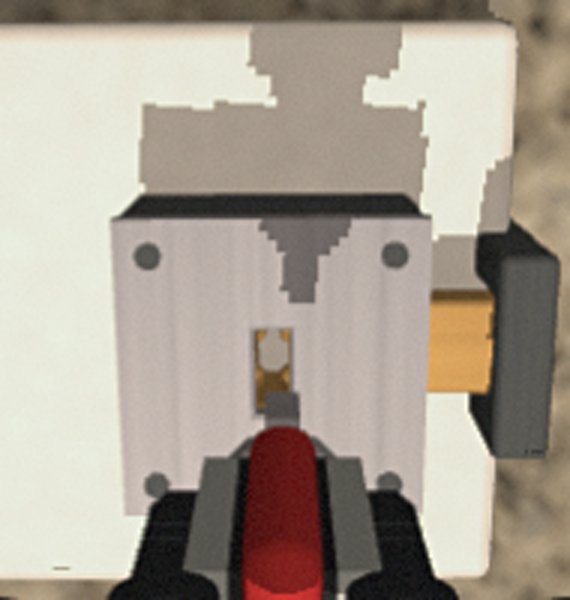

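The close crop shows the keyhole centred at about crop (272,370), full-frame (320.8,243.4). The blade tip is at crop (283,392), full-frame (324.3,250.7), and the bow is centred between the pads. I'll work out the tip-to-hole offset within this one image so the calibration bias cancels.

Run:
```python
from h import *
import json
c={k:np.array(v) for k,v in json.load(open("w3.json")).items()};p,R=c["p"],c["Rt"]
px=lambda x,y:(230+x/3,120+y/3)
T=lambda X:np.round((R.T@(X-p))*1000,1)
print("hole edges far/near/left/right/centre (tool mm)",[T(plane(c,px(*q),.112)) for q in((272,328),(272,413),(252,370),(293,370),(272.5,370.5))])
S=[plane(c,px(*q),.112) for q in((147,256),(395,255),(389,486),(157,486))];print("screws mean",T(np.mean(S,0)))
for a,b in((0,1),(3,2),(3,0),(2,1)):
    d=R.T@(S[b]-S[a]);print(np.linalg.norm(d),np.degrees(np.arctan2(d[1],d[0])))
zt=p[2]-.1158
print("tip far end at tip z",T(plane(c,px(283,392),zt)),"if 8mm up",T(plane(c,px(283,392),zt+.008)))
print("bow far top edge centre",T(plane(c,px(284,428),p[2]-.0568+.022)))
```

```text
hole edges far/near/left/right/centre (tool mm) [array([  6.5,  -0.8, 152.7]), array([-13.7,  -0.8, 152.7]), array([ -3.4,  -5.3, 152.7]), array([ -3.4,   3.9, 152.7]), array([ -3.5,  -0.7, 152.7])]
screws mean [ -4.4  -0.8 152.7]
0.054344788416693046 89.76151019103733
0.054172733483586255 90.00693044261074
0.054640939823302995 -0.452957951109331
0.054872608660999994 -0.27188023762179053
tip far end at tip z [  4.1   1.6 115.8] if 8mm up [  6.8   1.6 107.8]
bow far top edge centre [27.8  1.5 34.8]
```

```bash
python3 -m jog '[[0,[-0.17,-0.23,0],[0,0,0]],[0,[0,0,1],[0,0,0]],[0,[0,0,1],[0,0,0]],[0,[0,0,1],[0,0,0]],[0,[0,0,0.3],[0,0,0]],[0,[0,0,0],[0,0,0]],[0,[0,0,0],[0,0,0]]]'
python3 - <<'E'
from h import *
c=arm.get_calibration("wrist");go((.4405,.1772),.2278,184.9);im=arm.capture("wrist")
cv2.imwrite("pics/w4.png",cv2.resize(im[170:320,250:400,::-1],None,fx=4,fy=4,interpolation=cv2.INTER_CUBIC))
E
```

```text
time_s: 8.5
eef_pos: [0.4429, 0.179, 0.2321]
orientation: [[0.083, -0.997, 0.001], [-0.997, -0.083, 0.0], [-0.0, -0.001, -1.0]]
ft_force: [-0.2, -0.1, -0.6]
opening: 0.103
gripper_force: 58.6
shift cm [0.16 0.26 0.43] turn z deg -0.11 | t 8.50 tcp [0.4429 0.179  0.2321] psi -175.21 tiltx 0.0005 0.0001 open 0.103 F [-0.2 -0.1 -0.6] T [-0.092 -0.001  0.016] grip 58.6 q [ 0.23  0.26 -0.49  0.83 -0.   -1.42]
```

View pics/w4.png

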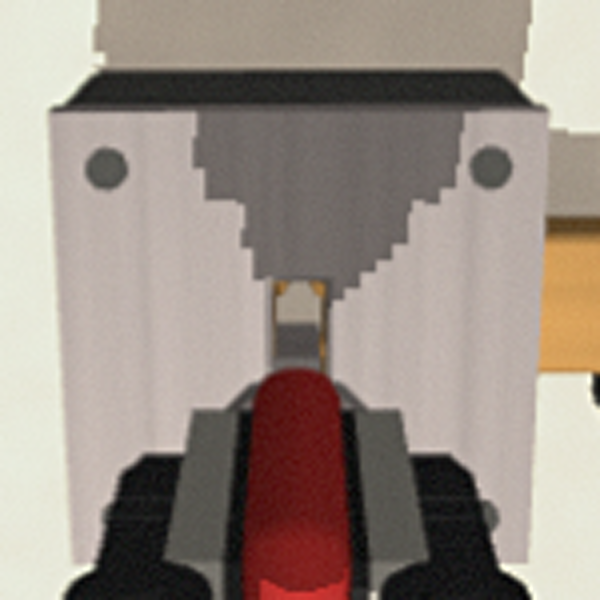

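The blade is centred over the slot to within 0.4 mm, with hole columns 272–328 and blade 275–320 in the crop. Now I lower it gently through the free 17 mm.

```bash
python3 -m jog '[[0,[0.05,0.03,0.3],[0,0,0]],[0,[0,0,0.3],[0,0,0]],[0,[0,0,0.2],[0,0,0]],[0,[0,0,0],[0,0,0]]]'; python3 -c "
from h import *
go()"
```

```text
time_s: 9.05
eef_pos: [0.4423, 0.1784, 0.2236]
orientation: [[0.083, -0.997, -0.0], [-0.997, -0.083, -0.0], [0.0, 0.0, -1.0]]
ft_force: [-1.0, 0.3, -0.3]
opening: 0.112
gripper_force: 58.6
shift cm [0. 0. 0.] | t 9.05 tcp [0.4423 0.1784 0.2236] psi -175.22 tiltx -0.0005 -0.0001 open 0.112 F [-1.   0.3 -0.3] T [-0.008 -0.027 -0.016] grip 58.6 q [ 0.23  0.27 -0.5   0.81 -0.   -1.43]
```

```bash
python3 -m jog '[[0,[0,0,0.3],[0,0,0]],[0,[0,0,0.3],[0,0,0]],[0,[0,0,0],[0,0,0]]]'; python3 -m jog '[[0,[0,0,0.3],[0,0,0]],[0,[0,0,0.2],[0,0,0]],[0,[0,0,0],[0,0,0]]]';python3 -c "
from h import *
go()"
```

```text
time_s: 9.43
eef_pos: [0.4422, 0.1784, 0.2176]
orientation: [[0.083, -0.997, -0.001], [-0.997, -0.083, -0.0], [0.0, 0.001, -1.0]]
ft_force: [0.7, 0.2, -0.2]
opening: 0.109
gripper_force: 58.6
time_s: 9.8
eef_pos: [0.4425, 0.1785, 0.2128]
orientation: [[0.083, -0.997, 0.0], [-0.997, -0.083, -0.0], [0.0, -0.0, -1.0]]
ft_force: [0.7, 0.0, -1.3]
opening: 0.111
gripper_force: 58.6
shift cm [0. 0. 0.] | t 9.80 tcp [0.4425 0.1785 0.2128] psi -175.22 tiltx 0.0001 -0.0000 open 0.111 F [ 0.7  0.  -1.3] T [-0.018 -0.133  0.024] grip 58.6 q [ 0.23  0.28 -0.51  0.78 -0.   -1.43]
```

```bash
python3 -m jog '[[0,[0,0,0.1],[0,0,2]],[0,[0,0,0.1],[0,0,-4]],[0,[0,0,0.1],[0,0,4]],[0,[0,0,0.1],[0,0,-4]],[0,[0,0,0.1],[0,0,4]],[0,[0,0,0.1],[0,0,-4]],[0,[0,0,0],[0,0,2]]]';python3 -c "
from h import *
go()"
```

```text
time_s: 10.68
eef_pos: [0.4426, 0.1785, 0.2071]
orientation: [[0.08, -0.997, 0.001], [-0.997, -0.08, 0.0], [-0.0, -0.001, -1.0]]
ft_force: [0.0, 0.8, 1.8]
opening: 0.109
gripper_force: 58.9
shift cm [0. 0. 0.] | t 10.68 tcp [0.4426 0.1785 0.2071] psi -175.42 tiltx 0.0005 0.0002 open 0.109 F [0.  0.8 1.8] T [ 0.04  -0.    -0.016] grip 58.9 q [ 0.23  0.29 -0.52  0.76  0.   -1.42]
```

```bash
python3 -m jog '[[0,[0,0,0.1],[0,0,2]],[0,[0,0,0.1],[0,0,-4]],[0,[0,0,0.1],[0,0,4]],[0,[0,0,0.1],[0,0,-4]],[0,[0,0,0],[0,0,2]]]';python3 -m jog '[[0,[0,0,0.1],[0,0,2]],[0,[0,0,0.1],[0,0,-4]],[0,[0,0,0],[0,0,2]]]';python3 -c "
from h import *
go()"
```

```text
time_s: 11.3
eef_pos: [0.4427, 0.1784, 0.2029]
orientation: [[0.079, -0.997, 0.001], [-0.997, -0.079, -0.0], [0.0, -0.001, -1.0]]
ft_force: [0.9, -0.8, 1.3]
opening: 0.11
gripper_force: 58.9
time_s: 11.68
eef_pos: [0.4427, 0.1785, 0.2009]
orientation: [[0.079, -0.997, 0.0], [-0.997, -0.079, -0.0], [0.0, -0.0, -1.0]]
ft_force: [1.7, 0.4, 1.9]
opening: 0.111
gripper_force: 58.9
shift cm [0. 0. 0.] | t 11.68 tcp [0.4427 0.1785 0.2009] psi -175.48 tiltx 0.0005 -0.0000 open 0.111 F [1.7 0.4 1.9] T [ 0.01  -0.284 -0.001] grip 58.9 q [ 0.23  0.3  -0.53  0.75 -0.   -1.42]
```

```bash
python3 -m jog '[[0,[0,0,0.1],[0,0,2]],[0,[0,0,0.1],[0,0,-4]],[0,[0,0,0],[0,0,2]]]';python3 -m jog '[[0,[0,0,0.1],[0,0,2]],[0,[0,0,0.05],[0,0,-4]],[0,[0,0,0],[0,0,2]]]';python3 -c "
from h import *
go()"
```

```text
time_s: 12.05
eef_pos: [0.4425, 0.1784, 0.1987]
orientation: [[0.079, -0.997, 0.0], [-0.997, -0.079, -0.0], [0.0, -0.0, -1.0]]
ft_force: [0.9, 0.4, 0.1]
opening: 0.112
gripper_force: 58.7
time_s: 12.42
eef_pos: [0.4424, 0.1784, 0.1973]
orientation: [[0.079, -0.997, -0.0], [-0.997, -0.079, -0.0], [0.0, 0.0, -1.0]]
ft_force: [1.0, 0.7, -0.3]
opening: 0.114
gripper_force: 58.7
shift cm [0. 0. 0.] | t 12.43 tcp [0.4424 0.1784 0.1973] psi -175.49 tiltx -0.0001 -0.0001 open 0.114 F [ 1.   0.7 -0.3] T [ 0.021 -0.291  0.022] grip 58.7 q [ 0.23  0.3  -0.53  0.74 -0.   -1.42]
```

```bash
python3 -m jog '[[0,[0,0,0.05],[0,0,2]],[0,[0,0,0.03],[0,0,-4]],[0,[0,0,0],[0,0,2]]]' | grep -E "eef|ft";python3 -m jog '[[0,[0,0,0.05],[0,0,2]],[0,[0,0,0.02],[0,0,-4]],[0,[0,0,0],[0,0,2]]]'| grep -E "eef|ft";python3 -c "
from h import *
go()"
```

```text
eef_pos: [0.4424, 0.1785, 0.1968]
ft_force: [0.5, 0.8, 3.9]
eef_pos: [0.4427, 0.1786, 0.1967]
ft_force: [-1.4, -0.4, 9.0]
shift cm [0. 0. 0.] | t 13.18 tcp [0.4427 0.1786 0.1967] psi -175.45 tiltx 0.0009 0.0003 open 0.112 F [-1.4 -0.4  9. ] T [-0.117  0.328  0.054] grip 60.2 q [ 0.23  0.3  -0.53  0.74  0.   -1.42]
```

The key is home: the TCP stopped at 0.1967 against 0.1968 expected, and the force is rising on the collar. I'll ease the push slightly, then turn clockwise about the key's axis, which sits about 1.7 mm off the tool axis, checking forces on the way.

```bash
python3 -m jog '[[0,[0,0,-0.02],[0,0,0]],[0,[0,0.03,0],[0,0,10]],[0,[0,0.03,0],[0,0,10]],[0,[0,0,0],[0,0,0]]]' | grep -E "eef|ft|ori";python3 -c "
from h import *
go()"
```

```text
eef_pos: [0.4422, 0.1787, 0.1967]
orientation: [[-0.267, -0.964, 0.001], [-0.964, 0.267, 0.001], [-0.001, -0.001, -1.0]]
ft_force: [0.0, -0.1, 6.8]
shift cm [0. 0. 0.] | t 13.68 tcp [0.4422 0.1787 0.1967] psi 164.51 tiltx 0.0011 0.0006 open 0.108 F [ 0.  -0.1  6.8] T [ 0.08  -0.005  0.023] grip 59.8 q [ 0.23  0.3  -0.53  0.74  0.   -1.07]
```

```bash
python3 -m jog '[[0,[0,0.03,0],[0,0,10]],[0,[0,0.03,0],[0,0,10]],[0,[0,0.03,0],[0,0,10]],[0,[0,0,0],[0,0,0]]]' | grep -E "eef|ft";python3 -c "
from h import *
go()";python3 -m jog '[[0,[0,0.03,0],[0,0,10]],[0,[0,0.03,0],[0,0,10]],[0,[0,0.03,0],[0,0,10]],[0,[0,0,0],[0,0,0]]]' | grep -E "eef|ft";python3 -c "
from h import *
go()"
```

```text
eef_pos: [0.4416, 0.179, 0.1967]
ft_force: [0.9, 0.1, 6.1]
shift cm [0. 0. 0.] | t 14.18 tcp [0.4416 0.179  0.1967] psi 134.52 tiltx 0.0015 0.0003 open 0.110 F [0.9 0.1 6.1] T [-0.081 -0.109  0.005] grip 59.7 q [ 0.23  0.3  -0.54  0.73 -0.   -0.55]
eef_pos: [0.4413, 0.1796, 0.1967]
ft_force: [0.9, -0.5, 6.3]
shift cm [0. 0. 0.] | t 14.68 tcp [0.4413 0.1796 0.1967] psi 104.51 tiltx 0.0019 -0.0002 open 0.114 F [ 0.9 -0.5  6.3] T [-0.16  -0.189  0.04 ] grip 59.6 q [ 0.23  0.3  -0.54  0.73 -0.   -0.02]
```

```bash
python3 -m jog '[[0,[0,0.02,0],[0,0,7]],[0,[0,0,0],[0,0,0]]]' >/dev/null;python3 -c "
from h import *
go()";python3 -m jog '[[0,[0,0.01,0],[0,0,3]],[0,[0,0,0],[0,0,0]]]' >/dev/null;python3 -c "
from h import *
go()
"
```

```text
shift cm [0. 0. 0.] | t 14.93 tcp [0.4412 0.1797 0.1967] psi 97.53 tiltx 0.0018 -0.0003 open 0.109 F [ 1.5 -1.3  5.7] T [-0.156 -0.207  0.071] grip 59.6 q [ 0.23  0.3  -0.54  0.73 -0.    0.1 ]
shift cm [0. 0. 0.] | t 15.18 tcp [0.4412 0.1798 0.1968] psi 94.55 tiltx 0.0020 -0.0003 open 0.113 F [ 0.9 -0.6  7.1] T [-0.21  -0.208  0.14 ] grip 59.6 q [ 0.23  0.3  -0.54  0.73 -0.    0.15]
```

```bash
python3 -m jog '[[0,[0,0,0],[0,0,2]],[0,[0,0,0],[0,0,0]]]' >/dev/null;python3 -c "
from h import *
go()";python3 -m jog '[[0,[0,0,0],[0,0,1.5]],[0,[0,0,0],[0,0,0]]]' >/dev/null;python3 -c "
from h import *
go()
im=arm.capture('side');cv2.imwrite('pics/e1.png',cv2.resize(im[160:290,150:290,::-1],None,fx=4,fy=4,interpolation=cv2.INTER_CUBIC))
im=arm.capture('wrist');cv2.imwrite('pics/e2.png',im[:,:,::-1])
"
```

```text
shift cm [0. 0. 0.] | t 15.43 tcp [0.4412 0.1798 0.1967] psi 92.56 tiltx 0.0019 -0.0003 open 0.108 F [ 1.2 -1.1  5.5] T [-0.152 -0.21   0.03 ] grip 59.6 q [ 0.23  0.3  -0.54  0.73 -0.    0.19]
shift cm [0. 0. 0.] | t 15.68 tcp [0.4412 0.1798 0.1968] psi 91.09 tiltx 0.0019 -0.0003 open 0.108 F [ 1.1 -0.4  6.3] T [-0.172 -0.183  0.2  ] grip 59.6 q [ 0.23  0.3  -0.54  0.73 -0.    0.21]
```

View pics/e1.png

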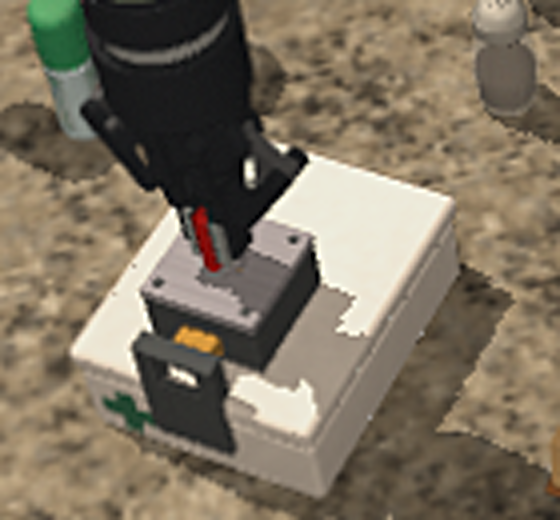

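View pics/e2.png

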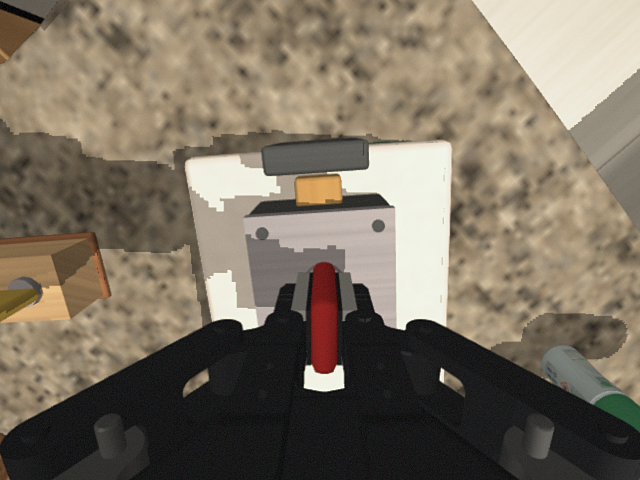

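The bolt is visibly withdrawn: the keep's window is empty in the side view, and there is a gap between bolt and keep at wrist (318,177). Next I average the torque to make sure the plug is firmly on the stop.

```bash
cat > m.py <<'E'
from h import *
L=[]
for i in range(10):
    arm.capture("side");s=arm.observe();R=np.array(s["orientation"]);L.append([*s["ft_force"],s["wrist_torque"][2],np.degrees(np.arctan2(R[1,1],R[0,1])),s["eef_pos"][2]])
print(np.round(np.mean(L,0),3),np.round(np.std(L,0),3),s["time_s"])
E
python3 m.py; python3 -m jog '[[0,[0,0,0],[0,0,2]],[0,[0,0,0],[0,0,0]]]' >/dev/null; python3 m.py
```

```text
[ 1.17  -0.781  6.041  0.225 91.095  0.197] [0.321 0.354 0.572 0.029 0.002 0.   ] 16.275
[ 0.91  -0.73   6.148  0.496 89.146  0.197] [0.579 0.485 0.431 0.036 0.002 0.   ] 17.025
```

The torque rises steeply, 0.23 to 0.50 N m in 2°, against 0.085 from the spring, so the plug is on the stop. I'll ease back a little, keep it held against the stop and hand in.

```bash
python3 -m jog '[[0,[0,0,0],[0,0,-1.2]],[0,[0,0,0],[0,0,0]],[0,[0,0,0],[0,0,0]],[0,[0,0,0],[0,0,0]]]' ; python3 m.py
```

```text
time_s: 17.52
eef_pos: [0.4411, 0.1798, 0.1967]
orientation: [[-1.0, -0.006, 0.002], [-0.006, 1.0, -0.0], [-0.002, -0.0, -1.0]]
ft_force: [0.9, -0.8, 6.2]
opening: 0.114
gripper_force: 59.7
[ 0.735 -0.801  6.255  0.342 90.315  0.197] [0.583 0.536 0.417 0.026 0.002 0.   ] 18.025
```

```bash
python3 -c "
from station import arm
print(arm.close_job())"
```

```text
the job is handed in; nothing more can be done
None
```

The job is handed in at about 18 s: the red key sits home in the lock, turned clockwise to the stop and still held in the grip, with the bolt drawn and nothing else moved by the arm.

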